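# Register a bar blank in a mortising jig and set the hold-down

### The job

Take the pale wooden bar off the sloping rest and lay it flat on the plywood base of the jig, then push it up tight against both stops: its long side against the dark fence on the far side and its end against the dark end stop. Then turn the red T-handle clockwise until it bottoms and back it off an eighth of a turn, so that the steel hold-down stands just clear of the bar. The bar must stay tight against both stops, and the walnut octagon, the ball bearing and the marking gauge must stay where they are.

Things in the scene. Friction and masses are not known exactly. Their poses are not given: they have to be found in the camera images.
- bar: Pale rectangular wooden bar, 140 x 42 x 30 mm, about 0.16 kg, ends painted green, symmetrical (either end may go to the stop). Origin: centre of its 140 x 42 underside; x along its length, y across its width, z out through its top. At first on the rest, its length up the slope.
- rest: Fixed rest; its plywood board, 165 long and 100 wide, slopes at 35 degrees, rising along the rest's +x (to the robot's right) to 120 mm. The bar lies flat on it (board surface = plane of the bar's underside), its lower end on a dark lip 14 mm high; at least 20 mm of bare board on each long side of the bar. Origin: under the foot, on the table, z up.
- jig: Fixed jig with a plywood base 12 mm thick, from x -85 to +70, y -110 to +100 mm. Origin on the table; x away from the robot, y left, z up. Dark fence along y from y -95 to +85, working face at x = +15. Dark end stop from x -48 to +12, working face at y = +75. Both are 16 mm thick, tops 36 mm above the table. A fixed pale offcut 22 mm high lies to the right of the base.
- strap_tip (a point): Underside of the tip of the jig's flat steel hold-down strap (24 wide, 8 mm thick), which reaches over the fence at jig y = +55 to x = -8 mm. Its underside is 49 to 53 mm above the table at the start and sinks to 44 as the T-handle is turned to its bottom; the bar's top on the base is at 42. The bar is laid in front of the strap and slid under it.
- nest (a point): Point on top of the jig's base, axes as the jig's, where the bar's origin lies when the bar is tight against fence and end stop: x = -6, y = +5, z = 12 mm in the jig's frame, the bar along the jig's y axis.
- knob_grip (a point): Centre of the red T-handle, on the screw axis, at jig x = +50, y = +55, 127 mm above the table. The handle is a bar 66 long, 14 wide and 26 mm high (114 to 140 mm above the table) that turns about the vertical; the strap and its nut below it are at most 65 mm high. This point's x axis points along the handle, so the fingers close along its y axis.
- knob (a joint): Angle of the T-handle in rad, growing clockwise seen from above. The screw bottoms hard at 1.90; it starts between 0.5 and 1.1 and stays where it is left (friction 0.06 N m). At value q the handle's bar points at the angle -q from the jig's x axis. An eighth of a turn is 0.785. A fixed block 150 mm high stands beyond the jig.
- octagon: Eight-sided dark walnut blank, 84 mm across, 26 mm high, loose; origin centre of its underside. Leave it alone.
- bearing: Steel ball bearing, 62 mm across, 16 mm high, lying flat, loose; origin centre of its underside. Leave it alone.
- marking_gauge: Marking gauge, 200 mm stem through a dark wooden fence 62 mm wide, 63 mm high, loose; origin under its middle, stem along y. Leave it alone.

How it is judged:
By the outcome, as a careful person would: the job done as asked, in the order asked, and still so for the second after the job is handed in, with the robot touching nothing.
It also fails if it takes over 69 s, if anything falls off the work surface, if the arm or the gripper's body presses on something with over 40 N, if the wrist force passes 120 N, or if a joint passes its speed limit or range.

### The arm

A 6-joint arm with a two-finger parallel gripper is mounted at the origin on a cart in front of the work surface, level with it; the furniture and walls round the work are solid. World frame = base frame: x ahead of the robot, y to its left, z up, the work surface at z = 0. Lengths are in m, angles in rad, forces in N, time in s.
With the tool pointing down it reaches from about 0.3 to 0.875 m from the base axis. Payload 6.4 kg.
Tool frame: the origin (TCP) lies on the centre line of the jaws, within the pads' length; the fingertips stand 25 mm ahead of it and the grasp point (between the pads) lies 6 mm ahead of it (ctrl.tip_reach is the distance from the TCP to the fingertips, in m); z points along the fingers, y is the line along which they close (so a half turn about z gives the same grasp; the last joint's range is limited). The gripper opens to 85 mm and grips with 20 to 120 N. Pads are 22 mm wide; open, the fingers measure 114 mm over their backs; the gripper's body (76 mm by 85 mm) begins 54 mm behind the grasp point. The pads swing forward as they close: fully open they stand 13 mm farther back than shut.
Start: joints at [0.97, 0.181, 1.607, -0, 1.354, -0.206], TCP at [0.221, 0.531, 0.256] pointing down, gripper open.
Joint ranges: [-2.99, 2.99], [-0.89, 2.07], [0.3, 2.58], [-1.14, 4.28], [0, 2.63], [-3.12, 3.12]. Speed limits (rad/s): [2.57, 2.57, 3.01, 3.14, 3.14, 3.14].

### API

Orientations are given as a unit quaternion [w, x, y, z].
In Python, from bench import ctrl gives the robot as it stands.
- The arm moves only by the tool servo_tool, never from a script. Its argument "motion" is a list that holds one entry, the list of rows, each a list of 5 numbers: the shift along the tool's x, y, z in cm, then the turn about the tool's z in degrees, then the closure, from -1 (fully open) to 1 (shut). In form: [[[dx, dy, dz, twist, claw], ...]]. A call has 1 to 5 rows; each row is the pose to reach, as a shift and turn from the pose commanded when the call began, along the tool's axes at that moment; what a row does not reach only later rows make up. A row lasts 1/10 s, in which the tool goes at most 50 mm and 8.59 degrees, less where a joint would pass 70% of its speed; a pose out of reach is approached as far as the arm can. A call with a gripper value outside its range is refused whole. The fingers move at their own pace and stop on an object; the grip force is fixed at half the most. Time passes only in rows, so rows that repeat a pose let the fingers close. It gives the time, the measured TCP pose, the force, the opening and the grip force at its end, in the units of the state.
- ctrl.get_obs(): the state, without advancing time (a new reading comes with each control period).
- ctrl.camera(name): name is "scene" or "top" or "wrist"; returns a dict with "pixels" (420x560x3 uint8, red, green, blue), "depth" (420x560 float32, m along the optical axis (not along the pixel's ray), 0 where there is no reading), "fx", "fy", "cx", "cy" (pixels), "R" (3x3) and "t" (3): a world point X has camera coordinates R X + t; the wrist camera has in their place "hand_eye" (4x4, takes a point from camera to tool coordinates, whose origin is the TCP and whose axes are the flange's). Camera axes: x right, y down, z forward; pixel columns grow to the right and rows downward; lengths in m; the calibration is good to about 2 mm. A picture is of the moment at which its call begins: read the wrist's pose just before it.
- ctrl.hand_in(): hands the job in; it is judged then, once.
The state is a dict: "time_s": time; "q": joint angles; "dq": joint speeds; "joint_efforts": joint torques, N m; "eef_pos": TCP position; "eef_rot": TCP orientation; "wrist_force": force on the tool from outside, world axes, zero at the start; "torque": the same for the moment, N m; "opening": opening from 0.0 (shut) to 1.0 (fully open); "grasp_force": force on a finger pad.
Only numpy, scipy, OpenCV 4.12 (cv2) and the standard library are available. Lean on these libraries where they do the work, as an engineer would, in place of code of your own. Each camera call takes 0.05 s, during which the arm holds its last target. There are 200 camera calls.

## Working session

There is one attempt and no reset: what is moved stays moved. The work goes in short steps, Python scripts to look and compute and a tool call to move; the robot and the scene stay as the last step left them, time stands still between calls to the robot, and variables do not carry over. Pictures are saved under pics/ and viewed, at most 12 in all, crops included, and the job is handed in when it is done.

Besides the shell and the picture viewer there is one more tool, called after "Emit:" as name(argument=value, ...), one argument or row to a line, values as JSON. servo_tool: Moves the arm, as the interface text tells. Its arguments: {"type":"object","properties":{"motion":{"type":"array"}},"required":["motion"]}

```bash
ls; mkdir -p pics; cat > h.py <<'E'
import numpy as np,cv2
from bench import ctrl
from scipy.spatial.transform import Rotation as Ro
def obs():
    o=ctrl.get_obs(); q=o['eef_rot']; return o,Ro.from_quat([q[1],q[2],q[3],q[0]]).as_matrix()
def cloud(name):
    o,R=obs(); c=ctrl.camera(name); d=c['depth']; v,u=np.mgrid[:420,:560]
    P=np.stack([(u-c['cx'])/c['fx']*d,(v-c['cy'])/c['fy']*d,d],-1)
    if name=='wrist':
        H=np.array(c['hand_eye']); P=P@H[:3,:3].T+H[:3,3]; P=P@R.T+np.array(o['eef_pos'])
    else: P=(P-np.array(c['t']))@np.array(c['R'])
    P[d==0]=np.nan
    return c,P
def save(c,n): cv2.imwrite('pics/'+n,c['pixels'][:,:,::-1])
E
python3 - <<'E'
from h import *
o,R=obs();print(o);print(R)
for n in('top','scene'):
    c,P=cloud(n);save(c,n+'0.png');np.savez(n+'0.npz',P=P,px=c['pixels']);print(n,c['R'],c['t'])
E
```

```text
pics
{'time_s': 0.0, 'q': array([ 9.69694775e-01,  1.81537064e-01,  1.60799240e+00, -8.07321751e-06,
        1.35378204e+00, -2.06325927e-01]), 'dq': array([ 1.76991449e-03,  3.76636977e-04,  1.47107618e-05, -9.42117803e-05,
       -5.27185332e-04,  4.16644447e-05]), 'joint_efforts': array([ 9.06197456e-04, -4.44875550e+01, -3.51339161e+01, -1.96088936e-04,
        9.05093970e-03,  3.45438434e-05]), 'eef_pos': array([0.22085811, 0.53035379, 0.25539388]), 'eef_rot': array([-3.33989458e-04,  1.96107610e-01,  9.80582004e-01, -7.91883956e-04]), 'wrist_force': array([ 0.31127815, -0.14865682,  0.74814446]), 'torque': array([-0.01706362,  0.01871112, -0.0048747 ]), 'grasp_force': 0.0, 'opening': 1.0024067729592174}
[[-9.23083387e-01  3.84598658e-01 -9.65597044e-04]
 [ 3.84599716e-01  9.23082356e-01 -1.42201856e-03]
 [ 3.44419164e-04 -1.68401006e-03 -9.99998523e-01]]
top [[-0.02266448 -0.99973927  0.00277841]
 [-0.97749813  0.0215771  -0.20983765]
 [ 0.20972299 -0.00747176 -0.97773229]] [0.34590533 0.4677501  1.05996314]
scene [[-0.68861618 -0.72478511 -0.02223308]
 [-0.38021529  0.38700985 -0.84003554]
 [ 0.61744967 -0.5700087  -0.54207563]] [0.60199346 0.11894787 1.10589806]
```

View pics/top0.png

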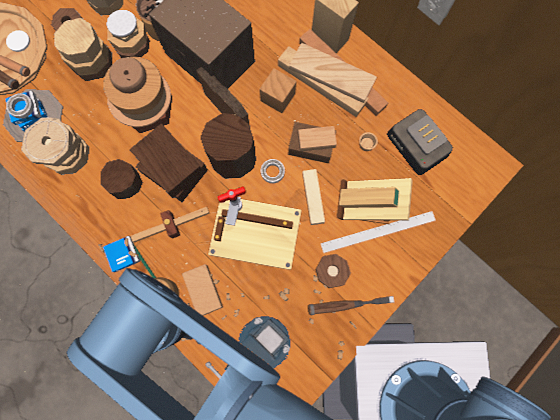

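View pics/scene0.png

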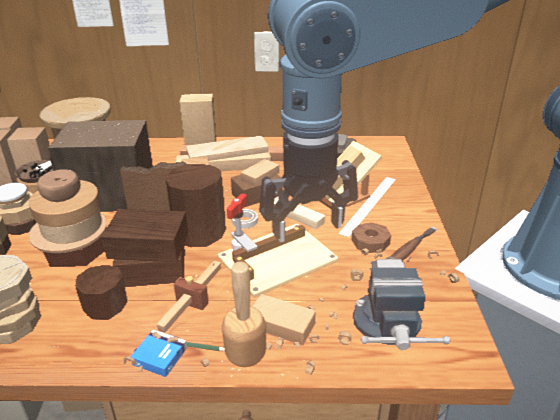

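The top view shows the jig at about (255,233), the T-handle at (232,194), the rest and bar at (372,198), the bearing at (272,170), the octagon at (333,270) and the gauge at (168,222). Next I'll measure the poses.

```bash
python3 - <<'E'
from h import *
D=np.load('top0.npz');P=D['P'];px=D['px'].astype(int)
for n,u,v in [('jig',278,250),('jigc1',218,202),('jigc2',300,212),('jigc3',290,266),('jigc4',210,256),('fence',265,219),('endst',219,230),('knob',232,194),('bar',369,197),('barhi',390,196),('barlo',345,195),('board',405,212),('board2',365,214),('offc',314,196),('bear',263,170),('oct',325,270),('gauge',168,222),('blk',228,130)]:
    print(n,P[v,u].round(4),px[v,u])
X,Y,Z=P[...,0],P[...,1],P[...,2]
uu=np.arange(560)[None]+0*X; vv=np.arange(420)[:,None]+0*X
box=(uu>200)&(uu<306)&(vv>190)&(vv<275)
def rect(m,z):
    c=np.float32(P[m][:,:2]*1000); r=cv2.minAreaRect(c); return r,m.sum()
base=box&(abs(Z-.012)<.006)
print('base',rect(cv2.erode(base.astype(np.uint8),np.ones((2,2)))>0,0))
dark=px.sum(-1)<230
f=box&dark&(abs(Z-.036)<.005); n,l=cv2.connectedComponents(f.astype(np.uint8))
for i in range(1,n):
    if (l==i).sum()>40: print('f',rect(l==i,0))
k=box|((uu>210)&(uu<250)&(vv>180)&(vv<205)); k=k&(px[...,0]>130)&(px[...,1]<60)&(Z>.11); print('knob',rect(k,0),Z[k].min(),Z[k].max())
# rest board plane
b=(uu>335)&(uu<415)&(vv>175)&(vv<223)&(Z>.01)
print('restall',rect(b&(Z>0.02),0))
E
python3 - <<'E'
import cv2
a=cv2.imread('pics/top0.png')[160:290,190:430]
cv2.imwrite('pics/crop0.png',cv2.resize(a,None,fx=3.3,fy=3.3,interpolation=cv2.INTER_CUBIC))
E
```

```text
jig [0.3807 0.3399 0.0115] [243 221 163]
jigc1 [ 0.5098  0.4916 -0.0008] [154  86  38]
jigc2 [0.4769 0.2817 0.0082] [233 202 148]
jigc3 [0.3402 0.3111 0.0136] [249 234 176]
jigc4 [0.3707 0.5105 0.0017] [209 129  64]
fence [0.4555 0.3704 0.0355] [114  71  45]
endst [0.4305 0.4841 0.0349] [118  71  48]
knob [0.4947 0.4417 0.1394] [182 159 168]
bar [0.4918 0.1218 0.0936] [233 188 127]
barhi [0.4863 0.0793 0.122 ] [227 183 124]
barlo [0.5064 0.1729 0.059 ] [216 165 112]
board [0.4491 0.0461 0.1164] [241 219 158]
board2 [0.4578 0.127  0.0596] [243 224 165]
offc [0.5152 0.2455 0.0196] [239 220 186]
bear [0.588  0.374  0.0159] [127 118 107]
oct [0.3279 0.2258 0.0201] [131  90  71]
gauge [0.4492 0.6049 0.0564] [233 183 102]
blk [0.6464 0.4502 0.1461] [105  74  54]
base (((428.0500793457031, 396.9324951171875), (206.4907684326172, 152.05662536621094), 78.54312896728516), np.int64(3438))
f (((456.595703125, 383.4657897949219), (113.30077362060547, 13.512845993041992), 77.79378509521484), np.int64(107))
knob (((496.6968078613281, 444.0922546386719), (17.897724151611328, 64.15155792236328), 23.175548553466797), np.int64(100)) 0.13063612815345238 0.14255920053704013
restall (((493.51007080078125, 108.26518249511719), (158.55397033691406, 100.80659484863281), 80.66632080078125), np.int64(2891))
```

View pics/crop0.png

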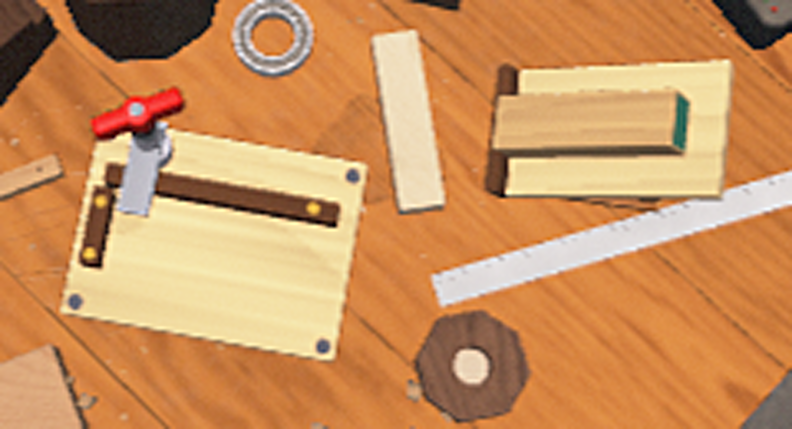

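```bash
python3 - <<'E'
from h import *
print(ctrl.tip_reach)
D=np.load('top0.npz');P=D['P'];px=D['px'].astype(int)
def fit(u0,u1,v0,v1):
    Q=P[v0:v1,u0:u1].reshape(-1,3);Q=Q[~np.isnan(Q[:,0])]
    for _ in range(3):
        A=np.c_[Q[:,:2],np.ones(len(Q))];s=np.linalg.lstsq(A,Q[:,2],rcond=None)[0];r=Q[:,2]-A@s;Q=Q[abs(r)<.006]
    n=np.r_[-s[:2],1];n/=np.linalg.norm(n)
    print('slope',np.degrees(np.arccos(n[2])),'uphill yaw',np.degrees(np.arctan2(s[1],s[0])),r.std(),len(Q));return s
b1=fit(350,405,209,218);b2=fit(355,408,182,186);t=fit(345,388,192,203)
# joint: bar top pixels on plane t
A=np.dstack([P[...,:2],np.ones(P.shape[:2])])
box=np.zeros(P.shape[:2],bool);box[180:216,335:402]=1
m=box&(abs(A@t-P[...,2])<.008)&(abs(A@b1-P[...,2])>.02)
n,l,st,_=cv2.connectedComponentsWithStats(m.astype(np.uint8));i=1+st[1:,4].argmax();m=l==i
print(st[i]);
print(cv2.minAreaRect(np.float32(P[m][:,:2]*1000)),P[m].mean(0))
hull=cv2.boxPoints(cv2.minAreaRect(np.float32(P[m][:,:2]*1000)));print(hull)
x=P[m].mean(0)[:2];print('board z under mean',np.r_[x,1]@b1,'top',np.r_[x,1]@t)
g=(px[...,1]>px[...,0]+15)&box;print('green',g.sum(),np.nanmean(P[g],0),np.argwhere(g).min(0),np.argwhere(g).max(0))
# red knob angle using finer PCA
E
```

```text
0.025
slope 35.005360850619084 uphill yaw -100.92574143131849 0.0021432251853284855 490
slope 34.54469070259313 uphill yaw -108.80290734940381 0.0020409419384394556 209
slope 34.743215673839465 uphill yaw -102.27791871353205 0.0022187093911218083 467
[339 187  57  19 956]
((496.03790283203125, 127.38337707519531), (118.56146240234375, 42.98133850097656), 80.57837677001953) [0.49530795 0.1261628  0.09081054]
[[465.13297  72.4203 ]
 [507.5345   65.38434]
 [526.9429  182.34645]
 [484.54132 189.38242]]
board z under mean 0.05396659226136785 top 0.09095252721451569
green 50 [0.48611372 0.06367453 0.11458577] [189 394] [204 398]
```

```bash
cat >> h.py <<'E'
ex=np.array([np.cos(np.radians(-11.5)),np.sin(np.radians(-11.5))]);ey=np.array([-ex[1],ex[0]]);J0=np.array([.4364,.4003])
def jw(x,y): return J0+ex*x/1000+ey*y/1000
def go(x,y,z,yawy=None):
    "tool shift cm + twist deg to bring TCP to x,y,z with tool y axis at yawy deg (mod 180)"
    o,R=obs();p=np.array(o['eef_pos']);d=R.T@(np.array([x,y,z])-p)*100
    cur=np.degrees(np.arctan2(R[1,1],R[0,1]));tw=0 if yawy is None else (cur-yawy+90)%180-90
    print('move',d.round(2),'tw',round(tw,1),'| pos',p.round(4),'yaw',round(cur,2),'F',o['wrist_force'].round(1),'open',round(o['opening'],3),'g',round(o['grasp_force'],1),'t',round(o['time_s'],2),'q6',round(o['q'][5],2))
E
```

Emit:
servo_tool(
  motion=[
    [[-4.1, -2.8, 0, 8.5, 0], [-8.2, -5.6, 0, 17, -0.2], [-12.3, -8.4, 0, 25.5, -0.3], [-16.4, -11.2, 0, 34, -0.4], [-20.5, -14, 0, 42, -0.5]],
  ],
)

```text
time_s: 0.6
eef_pos: [0.3569, 0.321, 0.256]
eef_rot: [-0.0, 0.537, 0.844, -0.0]
wrist_force: [0.7, 0.7, 0.8]
opening: 0.75
grasp_force: 0.0
```

```bash
python3 -c "
from h import *
go(.494,.115,.2554,-9.8)"
```

```text
move [-24.46   3.69   0.06] tw 34.9 | pos [0.3569 0.321  0.256 ] yaw 25.07 F [0.7 0.7 0.8] open 0.75 g 0.0 t 0.6 q6 0.05
```

Emit:
servo_tool(
  motion=[
    [[-4.9, 0.74, 0, 8.5, -0.5], [-9.8, 1.5, 0, 17, -0.5], [-14.7, 2.2, 0, 25.5, -0.5], [-19.6, 3, 0, 34, -0.5], [-24.4, 3.7, 0, 34.9, -0.5]],
  ],
)

```text
time_s: 1.1
eef_pos: [0.4952, 0.1161, 0.2561]
eef_rot: [-0.0, 0.765, 0.644, -0.0]
wrist_force: [-0.1, 0.6, 0.2]
opening: 0.75
grasp_force: 0.0
```

```bash
python3 - <<'E'
from h import *
go(.494,.115,.099,-9.8)
c,P=cloud('wrist');save(c,'w1.png');np.savez('w1.npz',P=P,px=c['pixels'])
E
```

```text
move [-0.13 -0.1  15.71] tw 0.0 | pos [0.4952 0.1161 0.2561] yaw -9.79 F [-0.1  0.6  0.2] open 0.75 g 0.0 t 1.1 q6 0.17
```

View pics/w1.png

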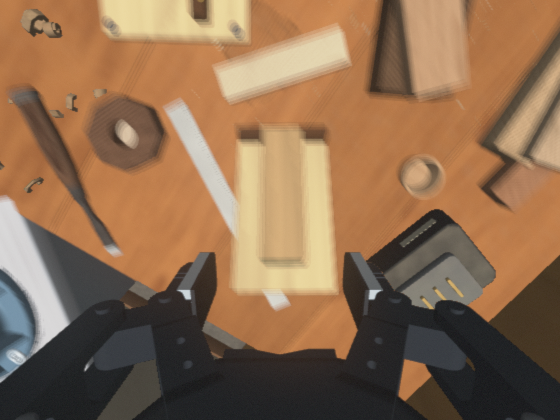

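The wrist view shows the bar upright in the image at column 282, centred between the fingers at 205 and 355. I'll descend and grip.

Emit:
servo_tool(
  motion=[
    [[-0.1, 0, 4, 0, -0.5], [-0.1, 0, 8, 0, -0.5], [-0.1, 0, 12, 0, -0.5], [-0.1, 0, 14.5, 0, -0.5], [-0.1, 0, 15.7, 0, -0.5]],
  ],
)

```text
time_s: 1.65
eef_pos: [0.4921, 0.1172, 0.0963]
eef_rot: [-0.002, 0.763, 0.646, -0.002]
wrist_force: [1.1, -0.6, 0.0]
opening: 0.751
grasp_force: 0.0
```

Emit:
servo_tool(
  motion=[
    [[0, 0, 0, 0, -0.5], [0, 0, 0, 0, 0.3], [0, 0, 0, 0, 1], [0, 0, 0, 0, 1], [0, 0, 0, 0, 1]],
  ],
)

```text
time_s: 2.15
eef_pos: [0.4959, 0.1172, 0.1012]
eef_rot: [0.001, 0.763, 0.646, 0.001]
wrist_force: [-0.5, 0.4, 6.7]
opening: 0.482
grasp_force: 62.6
```

Emit:
servo_tool(
  motion=[
    [[0, 0, 0, 0, 1], [0, 0, 0, 0, 1], [0, 0, 0, 0, 1]],
  ],
)

```text
time_s: 2.45
eef_pos: [0.4959, 0.1172, 0.1012]
eef_rot: [0.001, 0.763, 0.646, 0.001]
wrist_force: [-0.1, -0.4, 5.9]
opening: 0.475
grasp_force: 62.7
```

```bash
python3 - <<'E'
from h import *
go(.494,.115,.24,-9.8)
c,P=cloud('wrist');save(c,'w2.png')
E
```

```text
move [ -0.24  -0.1  -13.88] tw 0.3 | pos [0.4959 0.1172 0.1012] yaw -9.52 F [-0.1 -0.4  5.9] open 0.475 g 62.7 t 2.45 q6 0.16
```

View pics/w2.png

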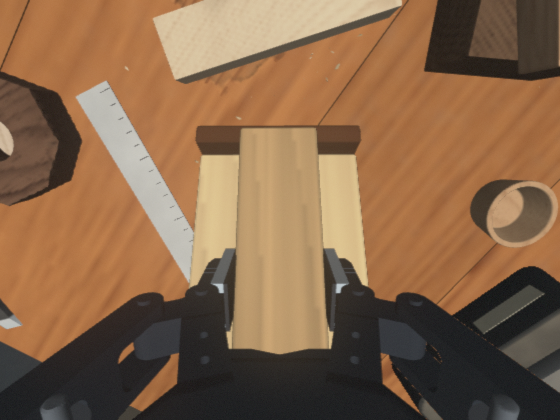

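Emit:
servo_tool(
  motion=[
    [[0, 0, -1, 0, 1], [0, 0, -3, 0, 1], [0, 0, -6, 0, 1], [0, 0, -9, 0, 1], [0, 0, -12, 0, 1]],
  ],
)

```text
time_s: 3.0
eef_pos: [0.4939, 0.1172, 0.2209]
eef_rot: [-0.0, 0.763, 0.646, -0.0]
wrist_force: [0.6, 0.1, -2.7]
opening: 0.48
grasp_force: 61.6
```

```bash
python3 - <<'E'
from h import *
p=jw(-44,4);print(p);go(*p,.2,-11.5)
E
```

```text
[0.39408078 0.41299189]
move [ 27.53 -14.73   2.09] tw 2.0 | pos [0.4939 0.1172 0.2209] yaw -9.52 F [ 0.6  0.1 -2.7] open 0.48 g 61.6 t 3.0 q6 0.16
```

Emit:
servo_tool(
  motion=[
    [[3.4, -1.8, 0, 0, 1], [6.8, -3.7, 0, 0, 1], [10.3, -5.5, 0, 0, 1], [13.8, -7.4, 0, 0, 1], [17.2, -9.2, 0, 0, 1]],
  ],
)

```text
time_s: 3.5
eef_pos: [0.431, 0.3033, 0.2199]
eef_rot: [0.0, 0.763, 0.646, 0.0]
wrist_force: [1.0, -0.8, -1.7]
opening: 0.48
grasp_force: 61.7
```

Emit:
servo_tool(
  motion=[
    [[3.4, -1.8, 0.5, 0.5, 1], [6.8, -3.6, 1, 1, 1], [9, -4.8, 1.5, 2, 1], [10.3, -5.5, 2, 2, 1], [10.3, -5.5, 2, 2, 1]],
  ],
)

```text
time_s: 4.0
eef_pos: [0.3936, 0.4135, 0.1986]
eef_rot: [-0.0, 0.774, 0.634, -0.001]
wrist_force: [-0.3, -1.0, -2.3]
opening: 0.48
grasp_force: 61.6
```

```bash
python3 - <<'E'
from h import *
p=jw(-44,4);go(*p,.095,-11.5)
c,P=cloud('scene');save(c,'s2.png')
E
```

```text
move [-0.03  0.07 10.36] tw 0.1 | pos [0.3936 0.4135 0.1986] yaw -11.36 F [-0.3 -1.  -2.3] open 0.48 g 61.6 t 4.0 q6 0.8
```

View pics/s2.png

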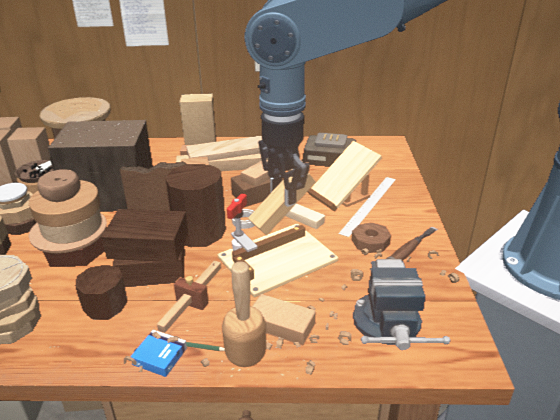

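Emit:
servo_tool(
  motion=[
    [[0, 0, 3, 0, 1], [0, 0, 6, 0, 1], [0, 0, 8.5, 0, 1], [0, 0, 10, 0, 1], [0, 0, 10.4, 0, 1]],
  ],
)

```text
time_s: 4.55
eef_pos: [0.3946, 0.4111, 0.0938]
eef_rot: [0.0, 0.775, 0.632, -0.002]
wrist_force: [0.1, -0.7, -2.0]
opening: 0.476
grasp_force: 61.7
```

Emit:
servo_tool(
  motion=[
    [[0, 0, 0.4, 0, 1], [0, 0, 0.8, 0, 1], [-0.5, 0, 1.2, 0, 1], [-0.8, 0, 1.5, 0, 1], [-1.1, 0, 1.8, 0, 1]],
  ],
)

```text
time_s: 5.05
eef_pos: [0.394, 0.4031, 0.0795]
eef_rot: [-0.0, 0.774, 0.633, 0.002]
wrist_force: [-0.8, 1.8, 8.3]
opening: 0.477
grasp_force: 62.5
```

```bash
python3 - <<'E'
from h import *
p=jw(-44,-27);go(*p,.046,-11.5);print(ctrl.get_obs()['torque'])
E
```

```text
move [-2.14 -0.2   3.34] tw -0.0 | pos [0.394  0.4031 0.0795] yaw -11.5 F [-0.8  1.8  8.3] open 0.477 g 62.5 t 5.05 q6 0.79
[1.1087166  0.1759224  0.05995287]
```

Emit:
servo_tool(
  motion=[
    [[-0.5, 0, 0.6, 0, 1], [-1, 0, 1.2, 0, 1], [-1.3, 0, 1.8, 0, 1], [-1.7, 0, 2.4, 0, 1], [-2, 0, 2.9, 0, 1]],
  ],
)

```text
time_s: 5.55
eef_pos: [0.39, 0.3833, 0.05]
eef_rot: [-0.0, 0.774, 0.633, 0.002]
wrist_force: [1.3, 2.6, 4.4]
opening: 0.477
grasp_force: 62.9
```

```bash
python3 - <<'E'
from h import *
p=jw(-44,-27);go(*p,.046,-11.5);print(ctrl.get_obs()['torque'])
c,P=cloud('wrist');save(c,'w3.png')
E
```

```text
move [-0.11 -0.19  0.4 ] tw -0.0 | pos [0.39   0.3833 0.05  ] yaw -11.52 F [1.3 2.6 4.4] open 0.477 g 62.9 t 5.55 q6 0.76
[ 1.03741303 -0.08263622  0.10941845]
```

View pics/w3.png

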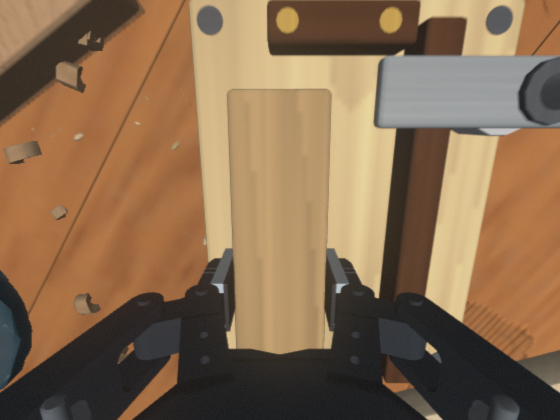

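Emit:
servo_tool(
  motion=[
    [[0, 0, 0.3, 0, 1], [0, 0, 0.6, 0, 1], [0, 0, 0.6, 0, 1], [0, 0, 0.6, 0, -0.1], [0, 0, 0.6, 0, -0.1]],
  ],
)

```text
time_s: 6.1
eef_pos: [0.3889, 0.3822, 0.0427]
eef_rot: [0.0, 0.774, 0.633, 0.0]
wrist_force: [0.0, 0.5, -0.6]
opening: 0.552
grasp_force: 0.0
```

```bash
cat >> h.py <<'E'
def barpose(P,px,zlo=.036,zhi=.05):
    Q=(P[...,:2]-J0)*1000; X=Q@ex;Y=Q@ey; Z=P[...,2]
    s=px.astype(int).sum(-1)
    m=(Z>zlo)&(Z<zhi)&(X>-84)&(X<14)&(Y<74)&(Y>-109)&(s>260)&(px[...,0].astype(int)-px[...,2]>40)
    n,l,st,_=cv2.connectedComponentsWithStats(m.astype(np.uint8));i=1+st[1:,4].argmax();m=l==i
    print('bar top: X pct',np.percentile(X[m],[1,5,95,99]).round(1),'Y',np.percentile(Y[m],[1,5,95,99]).round(1),'Z',Z[m].mean().round(4),'rect',cv2.minAreaRect(np.float32(np.c_[X[m],Y[m]])))
    A=np.c_[X[m],Y[m],np.ones(m.sum())];print('tilt x,y mm/mm',np.linalg.lstsq(A,Z[m]*1000,rcond=None)[0].round(3))
    d=(s<230)&(abs(Z-.036)<.006)&(abs(Q[...,0]*0+X)<120)&(Y>-100)&(Y<100)
    e=d&(X<0)&(X>-44)&(Y>60);f=d&(X>5)&(X<40)&(Y<30)
    print('stop face',np.percentile(Y[e],[2,5]).round(1) if e.sum() else None,'fence face',np.percentile(X[f],[2,5]).round(1) if f.sum() else None)
E
python3 - <<'E'
from h import *
p=jw(-44,-27);go(*p,.046,-11.5)
c,P=cloud('wrist');barpose(P,c['pixels'])
E
```

```text
move [ 0.02 -0.11 -0.33] tw -0.0 | pos [0.3889 0.3822 0.0427] yaw -11.51 F [ 0.   0.5 -0.6] open 0.552 g 0.0 t 6.1 q6 0.76
bar top: X pct [-62.1 -60.4 -23.3 -21.5] Y [-59.  -52.2  52.9  56.1] Z 0.0424 rect ((-41.76290512084961, -3.32281494140625), (42.27463150024414, 120.78614044189453), 0.0274098701775074)
tilt x,y mm/mm [ 1.0000e-03 -0.0000e+00  4.2406e+01]
stop face [75.3 75.4] fence face [16.1 16.2]
```

Emit:
servo_tool(
  motion=[
    [[0, 0, 0, 0, 1], [0, 0, 0, 0, 1], [0.6, 0, 0, 0, 1], [1.2, 0, 0, 0, 1], [1.8, 0, 0, 0, 1]],
  ],
)

```text
time_s: 6.65
eef_pos: [0.3924, 0.3992, 0.0427]
eef_rot: [0.001, 0.774, 0.633, -0.001]
wrist_force: [-1.3, -5.8, 9.5]
opening: 0.48
grasp_force: 63.2
```

Emit:
servo_tool(
  motion=[
    [[0, 0, 0, 0, 1], [0, 0, 0, 0, -0.15], [0, 0, 0, 0, -0.15], [0, 0, -3, 0, -0.15], [0, 0, -7, 0, -0.1]],
  ],
)

```text
time_s: 7.15
eef_pos: [0.3902, 0.3985, 0.1103]
eef_rot: [-0.0, 0.775, 0.633, -0.003]
wrist_force: [0.4, 0.4, 0.5]
opening: 0.553
grasp_force: 0.0
```

Emit:
servo_tool(
  motion=[
    [[1, -2, 0, 0, 1], [2, -4, 0, 0, 1], [2.5, -5.2, 0, 0, 1], [2.5, -5.2, 0, 0, 1]],
  ],
)

```text
time_s: 7.55
eef_pos: [0.3447, 0.4352, 0.1118]
eef_rot: [-0.0, 0.774, 0.633, -0.001]
wrist_force: [0.4, 0.1, -1.3]
opening: -0.002
grasp_force: 0.0
```

```bash
python3 - <<'E'
from h import *
p=jw(-90,8);go(*p,.05,-11.5)
c,P=cloud('wrist');barpose(P,c['pixels']);save(c,'w4.png')
E
```

```text
move [-0.79  0.69  6.18] tw 0.1 | pos [0.3447 0.4352 0.1118] yaw -11.39 F [ 0.4  0.1 -1.3] open -0.002 g 0.0 t 7.55 q6 0.89
bar top: X pct [-63.  -61.6 -24.1 -22.4] Y [-30.9 -24.   69.8  73.3] Z 0.0424 rect ((-42.382713317871094, 18.872947692871094), (110.241943359375, 42.196781158447266), 89.90164184570312)
tilt x,y mm/mm [4.0000e-03 1.0000e-03 4.2571e+01]
stop face [75.9 75.9] fence face [16.  16.2]
```

View pics/w4.png

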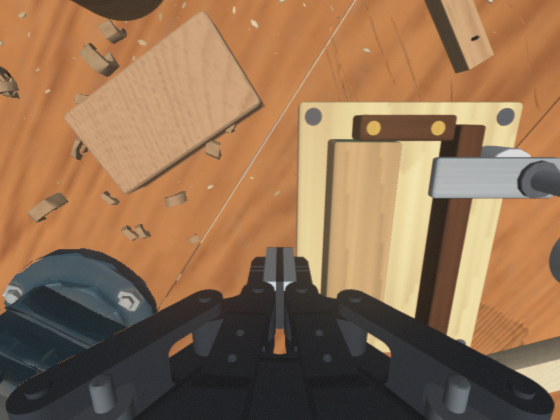

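Emit:
servo_tool(
  motion=[
    [[-0.8, 0.9, 0, 0, 1], [-0.8, 0.9, 3, 0, 1], [-0.8, 0.9, 5.7, 0, 1], [-0.8, 1.6, 5.7, 0, 1], [-0.8, 2.3, 5.7, 0, 1]],
  ],
)

```text
time_s: 8.1
eef_pos: [0.3678, 0.421, 0.0549]
eef_rot: [-0.0, 0.775, 0.632, -0.001]
wrist_force: [-3.5, -2.1, 0.6]
opening: -0.002
grasp_force: 1.6
```

Emit:
servo_tool(
  motion=[
    [[0, 0.6, 0, 0, 1], [0, 1.2, 0, 0, 1], [0, 1.7, 0, 0, 1], [0, 2.2, 0, 0, 1], [0, 2.7, 0, 0, 1]],
  ],
)

```text
time_s: 8.6
eef_pos: [0.3938, 0.4165, 0.0562]
eef_rot: [-0.0, 0.774, 0.633, -0.001]
wrist_force: [-7.1, -3.5, 2.4]
opening: 0.003
grasp_force: 3.0
```

```bash
python3 - <<'E'
from h import *
o,R=obs();q=(o['eef_pos'][:2]-J0)*1000;print('tcp jig',q@ex,q@ey);p=jw(-40,8);go(*p,.055,-11.5)
c,P=cloud('wrist');barpose(P,c['pixels'])
E
```

```text
tcp jig -44.982313531784186 7.365122430457358
move [0.06 0.5  0.12] tw -0.0 | pos [0.3938 0.4165 0.0562] yaw -11.52 F [-7.1 -3.5  2.4] open 0.003 g 3.0 t 8.6 q6 0.81
bar top: X pct [-33.2 -31.2   6.3   9.1] Y [-4.1  1.4 71.2 73.3] Z 0.0443 rect ((-11.780811309814453, 31.68838882446289), (42.40359878540039, 85.87425231933594), 2.9184036254882812)
tilt x,y mm/mm [-8.4000e-02 -5.0000e-03  4.3326e+01]
stop face [74.9 75.9] fence face [16.1 16.3]
```

Emit:
servo_tool(
  motion=[
    [[0, 0.2, 0, 0, 1], [0, 0.4, 0, 0, 1], [0, 0.6, 0, 0, 1], [0, 0.7, 0, 0, 1], [0, 0.8, 0, 0, 1]],
  ],
)

```text
time_s: 9.15
eef_pos: [0.4002, 0.4166, 0.0557]
eef_rot: [-0.002, 0.775, 0.633, -0.0]
wrist_force: [-11.8, 4.4, 3.7]
opening: 0.003
grasp_force: 6.4
```

```bash
python3 - <<'E'
from h import *
o,R=obs();q=(o['eef_pos'][:2]-J0)*1000;print('tcp jig',q@ex,q@ey);p=jw(-40,8);go(*p,.055,-11.5)
c,P=cloud('wrist');barpose(P,c['pixels'])
E
```

```text
tcp jig -38.66803368393571 8.734321157350866
move [-0.07 -0.13  0.07] tw -0.0 | pos [0.4002 0.4166 0.0557] yaw -11.53 F [-11.8   4.4   3.7] open 0.003 g 6.4 t 9.15 q6 0.8
bar top: X pct [-24.9 -23.6  11.5  13.5] Y [-1.6  3.  71.7 73.4] Z 0.0442 rect ((-5.700748443603516, 33.76960754394531), (39.38103103637695, 80.37564086914062), 0.0942312553524971)
tilt x,y mm/mm [-7.300e-02 -1.000e-03  4.364e+01]
stop face [75.5 76. ] fence face [19.2 19.5]
```

Emit:
servo_tool(
  motion=[
    [[0, -1, 0, 0, 1], [0, -1.5, -2, 0, 1], [-1, -1.5, -6.5, 0, 1], [-5, 1, -6.5, 0, 1], [-9.9, 3, -6.5, 0, 1]],
  ],
)

```text
time_s: 9.7
eef_pos: [0.4133, 0.3159, 0.1231]
eef_rot: [0.001, 0.773, 0.634, 0.004]
wrist_force: [0.8, -0.9, -1.1]
opening: 0.003
grasp_force: 0.0
```

```bash
python3 - <<'E'
from h import *
p=jw(-6,-90);go(*p,.055,-11.5)
c,P=cloud('wrist');barpose(P,c['pixels'])
c,P=cloud('top');barpose(P,c['pixels'])
E
```

```text
move [-0.3  -0.07  6.81] tw 0.2 | pos [0.4133 0.3159 0.1231] yaw -11.34 F [ 0.8 -0.9 -1.1] open 0.003 g 0.0 t 9.7 q6 0.62
bar top: X pct [-27.  -25.4  11.7  13.5] Y [-62.9 -57.3  43.3  49.8] Z 0.0424 rect ((-6.86876106262207, -6.3138275146484375), (116.29637908935547, 41.728843688964844), 89.99292755126953)
tilt x,y mm/mm [2.000e-03 0.000e+00 4.238e+01]
stop face None fence face [18.3 18.6]
bar top: X pct [-27.6 -26.4  10.9  13.3] Y [-49.8 -37.5  67.2  72.7] Z 0.0406 rect ((-7.069877624511719, 9.40811538696289), (41.633018493652344, 128.83811950683594), 0.10733041167259216)
tilt x,y mm/mm [-2.000e-03  6.000e-03  4.047e+01]
stop face [76.8 77.1] fence face [15.8 16.1]
```

Emit:
servo_tool(
  motion=[
    [[-0.3, 0, 2, 0, 1], [-0.3, 0, 5, 0, 1], [-0.3, 0, 6.8, 0, 1], [0.3, 0, 6.8, 0, 1], [0.8, 0, 6.8, 0, 1]],
  ],
)

```text
time_s: 10.3
eef_pos: [0.4129, 0.324, 0.0528]
eef_rot: [0.0, 0.774, 0.633, 0.001]
wrist_force: [0.7, 0.8, 0.8]
opening: -0.001
grasp_force: 0.0
```

Emit:
servo_tool(
  motion=[
    [[0.2, 0, 0, 0, 1], [0.4, 0, 0, 0, 1], [0.6, 0, 0, 0, 1], [0.7, 0, 0, 0, 1]],
  ],
)

```text
time_s: 10.7
eef_pos: [0.414, 0.328, 0.0535]
eef_rot: [0.002, 0.774, 0.633, -0.002]
wrist_force: [-2.7, -17.8, 13.5]
opening: -0.004
grasp_force: 9.0
```

```bash
python3 - <<'E'
from h import *
o,R=obs();q=(o['eef_pos'][:2]-J0)*1000;F=o['wrist_force'][:2];print('tcp jig',q@ex,q@ey,'F',F@ex,F@ey)
E
```

```text
tcp jig -7.521849056262681 -75.28181508142023 F 0.8847307187434144 -17.9833385796196
```

Emit:
servo_tool(
  motion=[
    [[-1, 0, 0, 0, 1], [-1.5, 0, -3, 0, 1], [-1, -1, -6.5, 0, 1], [3, -4, -6.5, 0, 1], [7.8, -4.9, -6.5, 0, 1]],
  ],
)

```text
time_s: 11.2
eef_pos: [0.3804, 0.417, 0.1194]
eef_rot: [-0.0, 0.775, 0.632, 0.001]
wrist_force: [1.1, -1.0, 0.8]
opening: 0.002
grasp_force: 0.0
```

Emit:
servo_tool(
  motion=[
    [[0, 0, 2, 0, 1], [0, 0, 5, 0, 1], [0, 0, 6.5, 0, 1], [0, 0.7, 6.5, 0, 1], [0, 1.2, 6.5, 0, 1]],
  ],
)

```text
time_s: 11.7
eef_pos: [0.394, 0.4137, 0.0529]
eef_rot: [0.0, 0.775, 0.632, 0.0]
wrist_force: [0.7, 0.6, 1.1]
opening: -0.0
grasp_force: 0.0
```

Emit:
servo_tool(
  motion=[
    [[0, 0.2, 0, 0, 1], [0, 0.4, 0, 0, 1], [0, 0.6, 0, 0, 1], [0, 0.7, 0, 0, 1]],
  ],
)

```text
time_s: 12.1
eef_pos: [0.3989, 0.413, 0.0532]
eef_rot: [-0.001, 0.775, 0.632, -0.0]
wrist_force: [-10.1, 3.2, 8.6]
opening: -0.0
grasp_force: 5.2
```

```bash
python3 - <<'E'
from h import *
o,R=obs();q=(o['eef_pos'][:2]-J0)*1000;F=o['wrist_force'][:2];print('tcp jig',q@ex,q@ey,'F',F@ex,F@ey)
E
```

```text
tcp jig -39.245326546496095 4.956721242249367 F -10.57254055357943 1.1524893309276476
```

Emit:
servo_tool(
  motion=[
    [[0, -1, 0, 0, 1], [0, -1.5, -4, 0, 1], [0, -1.5, -9, 0, 1], [0, -1.5, -14, 0, 1], [0, -1.5, -17, 0, 1]],
  ],
)

```text
time_s: 12.6
eef_pos: [0.3861, 0.4163, 0.227]
eef_rot: [0.0, 0.774, 0.633, 0.003]
wrist_force: [1.3, 0.2, 0.1]
opening: 0.002
grasp_force: 0.0
```

```bash
cat >> h.py <<'E'
def knob(P,px,y0=20,y1=90):
    p=px.astype(int);Q=(P[...,:2]-J0)*1000;X=Q@ex;Y=Q@ey
    m=(p[...,0]>120)&(p[...,1]<70)&(p[...,2]<80)&(P[...,2]>.128)&(X>0)&(X<100)&(Y>y0)&(Y<y1)
    A=np.c_[X[m],Y[m]];r=cv2.minAreaRect(np.float32(A));w,v=np.linalg.eigh(np.cov(A.T));a=v[:,1]
    b=cv2.boxPoints(r);print('knob n',m.sum(),'ctr',r[0],'size',r[1],'q rect',np.radians(-r[2]+(0 if r[1][0]>r[1][1] else 90))%np.pi,'q pca',-np.arctan2(a[1],a[0])%np.pi)
E
python3 - <<'E'
from h import *
p=jw(50,55);go(*p,.24)
c,P=cloud('top');barpose(P,c['pixels']);knob(P,c['pixels'])
c,P=cloud('wrist');barpose(P,c['pixels']);knob(P,c['pixels']);save(c,'w5.png')
E
```

```text
move [ 4.95 10.25 -1.23] tw 0 | pos [0.3861 0.4163 0.227 ] yaw -11.51 F [1.3 0.2 0.1] open 0.002 g 0.0 t 12.6 q6 0.82
bar top: X pct [-25.4 -24.2  11.6  13.6] Y [-62.6 -60.  -10.9  -8.5] Z 0.0406 rect ((-5.964921951293945, -35.268157958984375), (56.38750076293945, 39.40787887573242), 89.59069061279297)
tilt x,y mm/mm [5.0000e-03 8.0000e-03 4.0957e+01]
stop face None fence face [17.6 17.8]
knob n 0 ctr (0.0, 0.0) size (0.0, 0.0) q rect 1.5707963267948966 q pca nan
bar top: X pct [-25.3 -24.   11.7  13.5] Y [-62.4 -56.6  68.7  72.6] Z 0.0423 rect ((-5.8201904296875, 4.4363555908203125), (39.60101318359375, 138.34178161621094), 0.0047524673864245415)
tilt x,y mm/mm [1.1000e-02 0.0000e+00 4.2403e+01]
stop face None fence face [16.5 16.6]
knob n 1234 ctr (50.231075286865234, 56.419715881347656) size (19.662546157836914, 63.64143371582031) q rect 0.9701566284973767 q pca 1.0275447717223183
  avg = a.mean(axis, **keepdims_kw)
  ret = um.true_divide(
h.py:35: RuntimeWarning: Degrees of freedom <= 0 for slice
  A=np.c_[X[m],Y[m]];r=cv2.minAreaRect(np.float32(A));w,v=np.linalg.eigh(np.cov(A.T));a=v[:,1]
  c *= np.true_divide(1, fact)
  c *= np.true_divide(1, fact)
```

View pics/w5.png

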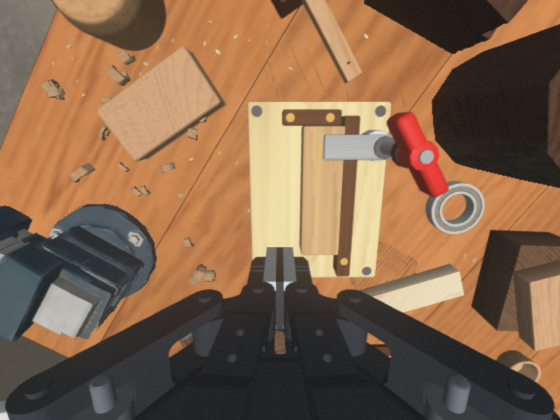

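Emit:
servo_tool(
  motion=[
    [[1, 2.5, 0, -8, 0.4], [2.5, 5, 0, -16, 0.1], [4, 8, 0, -25, -0.1], [5, 10.2, 0, -33.5, -0.1], [5, 10.2, 0, -34, -0.1]],
  ],
)

```text
time_s: 13.2
eef_pos: [0.4972, 0.4435, 0.2207]
eef_rot: [0.0, 0.555, 0.832, -0.0]
wrist_force: [-0.5, 0.0, -0.3]
opening: 0.549
grasp_force: 0.0
```

```bash
python3 - <<'E'
from h import *
p=jw(50,55.3);go(*p,.133,22.5)
c,P=cloud('wrist');knob(P,c['pixels']);save(c,'w6.png')
E
```

```text
move [ 0.13 -0.03  8.77] tw 0.1 | pos [0.4972 0.4435 0.2207] yaw 22.57 F [-0.5  0.  -0.3] open 0.549 g 0.0 t 13.2 q6 0.16
knob n 104 ctr (49.035728454589844, 57.741783142089844) size (18.066547393798828, 60.814090728759766) q rect 1.1617201359727303 q pca 1.0000967365358284
```

View pics/w6.png

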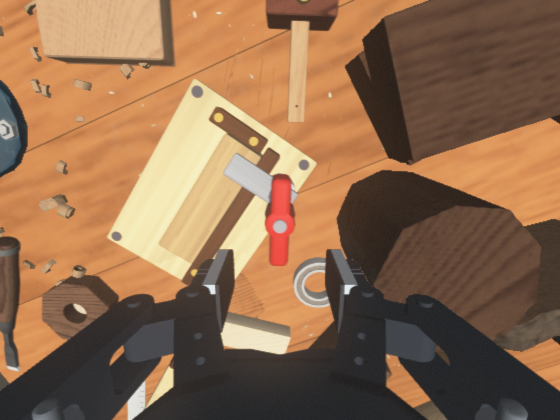

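The handle runs straight along the tool's x axis at column 280, midway between the fingers. I'll descend and grip it.

Emit:
servo_tool(
  motion=[
    [[0.1, 0, 3, 0, -0.1], [0.1, 0, 6, 0, -0.1], [0.1, 0, 8, 0, -0.1], [0.1, 0, 8.7, 0, -0.1], [0.1, 0, 8.7, 0, -0.1]],
  ],
)

```text
time_s: 13.75
eef_pos: [0.493, 0.4444, 0.1338]
eef_rot: [-0.001, 0.556, 0.831, -0.001]
wrist_force: [-0.8, -0.9, -0.2]
opening: 0.552
grasp_force: 0.0
```

Emit:
servo_tool(
  motion=[
    [[0, 0, 0, 0, 0.3], [0, 0, 0, 0, 1], [0, 0, 0, 0, 1], [0, 0, 0, 0, 1], [0, 0, 0, 0, 1]],
  ],
)

```text
time_s: 14.25
eef_pos: [0.4965, 0.446, 0.1376]
eef_rot: [0.001, 0.556, 0.831, 0.003]
wrist_force: [3.6, 2.7, 2.3]
opening: 0.23
grasp_force: 58.9
```

```bash
python3 - <<'E'
from h import *
p=jw(50,55);go(*p,.133,22.5);print(ctrl.get_obs()['torque'].round(2))
E
```

```text
move [-0.16 -0.08  0.46] tw -0.0 | pos [0.4965 0.446  0.1376] yaw 22.46 F [3.6 2.7 2.3] open 0.23 g 58.9 t 14.25 q6 0.16
[ 0.48 -0.72 -0.03]
```

Emit:
servo_tool(
  motion=[
    [[0, 0, 0, 8, 1], [0, 0, 0, 16, 1], [0, 0, 0, 24, 1], [0, 0, 0, 32, 1], [0, 0, 0, 40, 1]],
  ],
)

```text
time_s: 14.75
eef_pos: [0.4975, 0.4461, 0.1377]
eef_rot: [0.001, 0.808, 0.589, 0.004]
wrist_force: [8.6, 3.6, 0.3]
opening: 0.225
grasp_force: 58.7
```

Emit:
servo_tool(
  motion=[
    [[0, 0, 0, 4, 1], [0, 0, 0, 7, 1], [0, 0, 0, 10, 1], [0, 0, 0, 10, 1]],
  ],
)

```text
time_s: 15.15
eef_pos: [0.4978, 0.4459, 0.1377]
eef_rot: [0.0, 0.856, 0.518, 0.004]
wrist_force: [8.7, 2.7, -0.3]
opening: 0.229
grasp_force: 58.7
```

```bash
python3 - <<'E'
from h import *
p=jw(50,55);go(*p,.1376,22.5);print(ctrl.get_obs()['torque'].round(2))
E
```

```text
move [-0.21 -0.05  0.  ] tw -50.2 | pos [0.4978 0.4459 0.1377] yaw -27.65 F [ 8.7  2.7 -0.3] open 0.229 g 58.7 t 15.15 q6 1.04
[ 0.58 -1.54 -0.11]
```

Emit:
servo_tool(
  motion=[
    [[-0.1, 0, 0, 1.5, 1], [-0.1, 0, 0, 3, 1], [-0.1, 0, 0, 3, 1]],
  ],
)

```text
time_s: 15.45
eef_pos: [0.4978, 0.4458, 0.1378]
eef_rot: [-0.0, 0.868, 0.496, 0.005]
wrist_force: [10.6, 6.3, -3.0]
opening: 0.225
grasp_force: 58.9
```

```bash
python3 - <<'E'
from h import *
p=jw(50,55);go(*p,.1376,22.5);print(ctrl.get_obs()['torque'].round(3))
E
```

```text
move [-0.21 -0.05  0.01] tw -53.1 | pos [0.4978 0.4458 0.1378] yaw -30.57 F [10.6  6.3 -3. ] open 0.225 g 58.9 t 15.45 q6 1.09
[ 1.103 -1.812  0.246]
```

Emit:
servo_tool(
  motion=[
    [[0, 0, 0, 1.5, 1], [0, 0, 0, 3, 1], [0, 0, 0, 3, 1]],
  ],
)

```text
time_s: 15.75
eef_pos: [0.4979, 0.4457, 0.1377]
eef_rot: [0.0, 0.881, 0.473, 0.005]
wrist_force: [10.7, 6.4, -1.6]
opening: 0.225
grasp_force: 58.9
```

```bash
python3 - <<'E'
from h import *
p=jw(50,55);go(*p,.1376,22.5);print(ctrl.get_obs()['torque'].round(3))
c,P=cloud('wrist');knob(P,c['pixels'])
E
```

```text
move [-0.21 -0.04  0.01] tw -56.0 | pos [0.4979 0.4457 0.1377] yaw -33.52 F [10.7  6.4 -1.6] open 0.225 g 58.9 t 15.75 q6 1.14
[ 1.068 -1.961  0.707]
knob n 1727 ctr (51.28716278076172, 56.55840301513672) size (65.08389282226562, 19.322011947631836) q rect 1.9271541785745083 q pca 1.9114722388161212
```

Emit:
servo_tool(
  motion=[
    [[0, 0, 0, -8, 1], [0, 0, 0, -16, 1], [0, 0, 0, -24, 1], [0, 0, 0, -32, 1], [0, 0, 0, -40, 1]],
  ],
)

```text
time_s: 16.3
eef_pos: [0.4968, 0.446, 0.1377]
eef_rot: [0.001, 0.664, 0.748, 0.004]
wrist_force: [7.5, 6.4, 0.2]
opening: 0.223
grasp_force: 59.2
```

Emit:
servo_tool(
  motion=[
    [[0, 0, 0, -5, 1], [0, 0, 0, -7.5, 1], [0, 0, 0, -7.5, 1], [0, 0, 0, -7.5, 1]],
  ],
)

```text
time_s: 16.7
eef_pos: [0.4967, 0.4459, 0.1377]
eef_rot: [0.001, 0.616, 0.788, 0.004]
wrist_force: [7.2, 6.3, 0.6]
opening: 0.223
grasp_force: 59.3
```

```bash
python3 - <<'E'
from h import *
p=jw(50,55);go(*p,.1376,14.6);print(ctrl.get_obs()['torque'].round(3))
c,P=cloud('wrist');knob(P,c['pixels']);
E
```

```text
move [-0.16 -0.07  0.01] tw -0.6 | pos [0.4967 0.4459 0.1377] yaw 13.96 F [7.2 6.3 0.6] open 0.223 g 59.3 t 16.7 q6 0.31
[ 1.084 -1.119  0.102]
knob n 2620 ctr (50.64899826049805, 55.905921936035156) size (19.28188705444336, 65.6964111328125) q rect 1.1087390427991257 q pca 1.1645673768567377
```

Emit:
servo_tool(
  motion=[
    [[0, 0, 0, 0, 0.3], [0, 0, 0, 0, -0.1], [0, 0, 0, 0, -0.1], [0, 0, -1, 0, -0.1], [0, 0, -4, 0, -0.1]],
  ],
)

```text
time_s: 17.25
eef_pos: [0.4921, 0.4426, 0.1725]
eef_rot: [-0.001, 0.616, 0.788, -0.004]
wrist_force: [-0.2, 0.3, -1.2]
opening: 0.548
grasp_force: 0.0
```

Emit:
servo_tool(
  motion=[
    [[0, 0, -4, 0, -0.1], [0, 0, -8, 0, -0.1], [-3, -3, -9, 0, -0.1], [-6, -6, -9, 0, -0.1], [-6, -6, -9, 0, -0.1]],
  ],
)

```text
time_s: 17.75
eef_pos: [0.4471, 0.368, 0.2652]
eef_rot: [-0.0, 0.616, 0.788, -0.002]
wrist_force: [0.5, 0.2, -1.0]
opening: 0.547
grasp_force: 0.0
```

```bash
python3 - <<'E'
from h import *
p=jw(50,55);go(*p,.1376,14.6)
c,P=cloud('wrist');save(c,'w7.png')
px=c['pixels'].astype(int)
Q=(P[...,:2]-J0)*1000;X=Q@ex;Y=Q@ey
for zl in (.128,.132,.136):
    m=(px[...,0]>100)&(px[...,1]<80)&(px[...,2]<90)&(P[...,2]>zl)&(P[...,2]<.145)&(abs(X-50)<60)&(abs(Y-55)<60)
    A=np.c_[X[m],Y[m]];r=cv2.minAreaRect(np.float32(A));w,v=np.linalg.eigh(np.cov(A.T));a=v[:,1]
    print(zl,m.sum(),r,'q pca',-np.arctan2(a[1],a[0])%np.pi)
barpose(P,c['pixels'])
E
```

```text
move [ 6.24  6.66 12.72] tw -0.7 | pos [0.4471 0.368  0.2652] yaw 13.92 F [ 0.5  0.2 -1. ] open 0.547 g 0.0 t 17.75 q6 0.24
0.128 909 ((50.317298889160156, 55.805694580078125), (20.343311309814453, 63.71263122558594), 28.608417510986328) q pca 1.1729033185607627
0.132 863 ((50.317298889160156, 55.805694580078125), (20.343311309814453, 63.71263122558594), 28.608417510986328) q pca 1.1679334922147557
0.136 788 ((50.353885650634766, 55.83675765991211), (20.2158145904541, 63.7178840637207), 29.270751953125) q pca 1.1578639873793735
bar top: X pct [-25.  -23.6  11.7  13.6] Y [-62.4 -56.7  68.3  72.9] Z 0.0424 rect ((-5.718986511230469, 4.679168701171875), (39.42884826660156, 138.64247131347656), 0.04723562300205231)
tilt x,y mm/mm [5.0000e-03 1.0000e-03 4.2413e+01]
stop face [75.6 75.7] fence face None
```

View pics/w7.png

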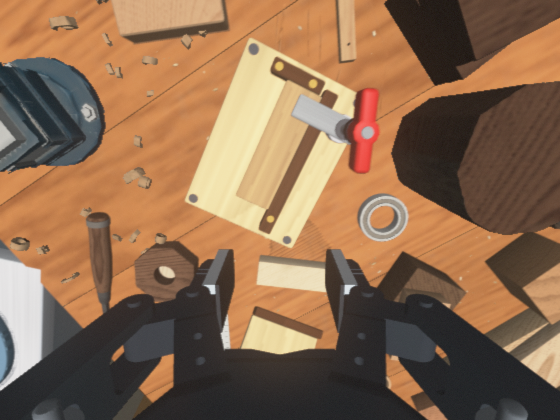

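The last view shows the bar against both stops, the handle backed off, and the octagon, bearing and gauge not moved. The bar's measured pose hasn't changed since the push (yaw 0.05°). The tool angle at release puts the knob at about 1.12, against a target of 1.115. The hand is clear of everything, so I'm handing in.

```bash
python3 -c "
from h import *
print(ctrl.hand_in())"
```

```text
the job is handed in; nothing more can be done
None
```

I handed the job in at about 18 s: the bar is flat and tight against the fence and end stop, and the T-handle was turned to its bottom and backed off about an eighth of a turn (knob at about 1.12, target 1.115); the octagon, bearing and gauge were not touched, and the hand-in call returned no verdict.

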